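Reset an interface box through its covered service port

ROBOT

A 6-joint arm with a two-finger parallel gripper is mounted at the origin on the work surface. World frame = base frame: x ahead of the robot, y to its left, z up, the work surface at z = 0. Lengths are in m, angles in rad, forces in N, time in s.
With the tool pointing down it reaches from about 0.35 to 0.975 m from the base axis. Payload 4.9 kg.
Tool frame: the origin (TCP) lies on the front face of the gripper's body, between the roots of the fingers; the fingertips stand ctrl.finger_overhang ahead of it and the grasp point (between the pads) lies 54 mm ahead of it (ctrl.finger_overhang is the distance from the TCP to the fingertips, in m); z points along the fingers, y is the line along which they close (so a half turn about z gives the same grasp; the last joint's range is limited). The gripper opens to 85 mm and grips with 20 to 120 N. Pads are 22 mm wide; open, the fingers measure 114 mm over their backs; the gripper's body (76 mm by 85 mm) begins 54 mm behind the grasp point. The pads swing forward as they close: fully open they stand 13 mm farther back than shut.
Start: joints at [1.048, 0.053, 1.613, -0, 1.476, -0.119], TCP at [0.246, 0.575, 0.304] pointing down, gripper open.
Joint ranges: [-3.01, 3.01], [-1.01, 2.22], [0.06, 2.58], [-1.02, 4.17], [0.09, 2.62], [-3.14, 3.14]. Speed limits (rad/s): [2.57, 2.57, 3.14, 3.14, 3.14, 3.14].

INTERFACE

Orientations are given as a rotation vector (axis times angle).
In Python, from station import ctrl, vision gives the robot as it stands. The module is installed in compiled form; this text tells all that it offers.
- The arm moves only by the tool drive_tool, never from a script. Its argument "rows" is a list of rows, each a list of 2 entries, a list of its own where there are three numbers: the shift along the tool's x, y, z in m, then the turn about the tool's z in rad. A call has 1 to 10 rows; each row shifts and turns the commanded pose from where the row before left it, along the tool's axes as they then stand; what a row does not reach is not made up. A row lasts 1/10 s, in which the tool goes at most 50 mm and 8.59 degrees, less where a joint would pass 70% of its speed; a pose out of reach is approached as far as the arm can. A call with a gripper value outside its range is refused whole. "jaw" is the closure, from 0 (fully open) to 1 (shut), set as the call begins (left out, the last holds). The fingers move at their own pace and stop on an object; "grip_force" is the grip in N (left out, the last holds). Time passes only in rows, so rows that do not move let the fingers close. It gives the time, the measured TCP pose, the force, the opening and the grip force at its end, in the units of the state.
- ctrl.get_obs(): the state, without advancing time (a new reading comes with each control period).
- vision.get_image(name): name is "side" or "top"; returns a dict with "image" (384x512x3 uint8, blue, green, red), "vertical_fov" (degrees; the focal length in pixels is half the picture's height over the tangent of half this angle, whatever the lens; pixels are square), "cx", "cy" (the principal point, pixels), "dist_coeffs" ([k1, k2, p1, p2, k3] as OpenCV has them; the pictures are not rectified), "R" (3x3) and "t" (3): a world point X has camera coordinates R X + t. Camera axes: x right, y down, z forward; pixel columns grow to the right and rows downward; lengths in m; the calibration is good to about 2 mm. A picture is of the moment at which its call begins. There is no depth.
- ctrl.finish_job(): hands the job in; it is judged then, once.
The state is a dict: "t": time; "q": joint angles; "dq": joint speeds; "effort": joint torques, N m; "tool_pos": TCP position; "tool_rot": TCP orientation; "contact_force": force on the tool from outside, world axes, zero at the start; "wrist_torque": the same for the moment, N m; "opening": finger opening in m; "grip_force": force on a finger pad.
Only numpy, scipy, OpenCV 4.12 (cv2) and the standard library are available. Lean on these libraries where they do the work, as an engineer would, in place of code of your own. Each camera call takes 0.05 s, during which the arm holds its last target. There are 200 camera calls.

TASK

The box on the green mat has a reset button in a round port under a pivoting dust cover: swing the cover well aside by its stud so that the whole port is clear, press the button fully down for a moment and let it spring back, and leave the cover aside. A round lock knob may be holding the cover, which cannot be seen: try the cover gently, and if it does not give, do not wrench it but turn the knob anticlockwise to its stop. Leave the mouse, screwdriver and tweezers where they lie.

Things in the scene. Friction and masses are not known exactly. Their poses are not given: they have to be found in the camera images.
- unit: Fixed interface box, ivory, 190 (x) by 280 (y) by 60 mm high. Origin: centre of its underside, 3 mm above the bench; x points to its side with 3 connectors (away from the robot), z up. On its top, at x = 0: pin at y = -75, port at 0, closed cover's stud at +30, lock knob at +105 mm. Ivory lock block under the knob: x -25 to 25, y 54 to 135, top 93 mm above the underside. Nothing else stands on it.
- cover (a joint): Angle of the dust cover about its vertical pin, rad: 0 closed, growing anticlockwise from above (the stud first goes to the box's -x side, towards the robot), stop at 1.75; from 1.1 on the port is clear. Flat aluminium disc, 80 mm diameter, on an arm; 5 mm thick, top 80.5 mm above the box's underside. 0.6 N at the stud moves it; no spring, stays where left.
- stud (a point): Top centre of the cover's finger stud: black upright round post, 14 mm diameter, standing 34 mm above the cover's top face (its top 114.5 mm above the box's underside), 105 mm from the pin axis; it moves with the cover. It can be gripped at any yaw or pushed.
- pin (a point): Axis of the cover's single pin at the height of the cover's top face; fixed to the box. Steel pin head 15 mm in diameter, 5.5 mm tall.
- tongue: Steel tongue, 12 mm wide, 5 mm thick, on the cover's free end; when closed it lies in a slot of the lock block, where a hidden bolt may hold it. Origin on the pin axis at the cover's underside, y to the free end; turns with the cover. Locked, the stud has about 1 mm of play. Over 40 N on the tongue is wrenching.
- lock_axis (a point): Centre of the lock knob's top face; fixed to the box, does not turn. Knob: black, plain round, 36 mm diameter, 28 mm tall, standing on the lock block; looks the same at every angle. It turns 1.3 rad between stops with 0.06 N m and stays where left; start unknown. Towards its clockwise stop it holds the cover; at its anticlockwise stop (from above) the cover is free.
- port (a point): Centre of the top of the reset button at rest, in the middle of the port; fixed to the box. White round button 26 mm in diameter, its top 70 mm above the box's underside, 4 mm below the rim of a grey collar (72 mm outside, 62 mm inside diameter).
- button (a joint): How far the reset button is pressed, m: 0 = up, 0.006 = fully down. A spring returns it; about 1.2 N starts it and 4.8 N holds it fully down.
- mouse: White computer mouse, 105 by 56 by 32 mm, on the mat at the -y side of the box: a bystander. Origin: centre of its underside.
- driver: Screwdriver with blue handle, 200 mm long, lying on the mat at the +y side of the box: a bystander. Origin: middle of its length, at its underside.
- tweezers: Steel tweezers, 130 mm long, lying on the mat at the connector side of the box: a bystander. Origin: near the middle, at its underside.

How it is judged:
By the outcome, as a careful person would: the job done as asked, in the order asked, and still so for the second after the job is handed in, with the robot touching nothing.
It also fails if it takes over 58 s, if anything falls off the work surface, if the arm or the gripper's body presses on something with over 40 N, if the wrist force passes 120 N, or if a joint passes its speed limit or range.

## Working session

There is one attempt and no reset: what is moved stays moved. The work goes in short steps, Python scripts to look and compute and a tool call to move; the robot and the scene stay as the last step left them, time stands still between calls to the robot, and variables do not carry over. Pictures are saved under pics/ and viewed, at most 10 in all, crops included, and the job is handed in when it is done.

Besides the shell and the picture viewer there is one more tool, called as name(argument=value, ...) on one line, values as JSON. drive_tool: Moves the arm, as the interface text tells. Its arguments: {"type":"object","properties":{"rows":{"type":"array","items":{"type":"array"}},"jaw":{"type":"number"},"grip_force":{"type":"number"}},"required":["rows"]}

```bash
mkdir -p pics; cat > h.py <<'E'
import numpy as np, cv2
from station import ctrl, vision
def cam(n):
    d=vision.get_image(n); im=d["image"]; f=im.shape[0]/2/np.tan(np.radians(d["vertical_fov"])/2)
    K=np.array([[f,0,d["cx"]],[0,f,d["cy"]],[0,0,1]]); return d,im,K
def back(d,K,px,z):
    p=cv2.undistortPoints(np.array(px,float).reshape(-1,1,2),K,np.array(d["dist_coeffs"],float)).reshape(-1,2)
    R=np.array(d["R"]);t=np.array(d["t"]);C=-R.T@t
    r=np.c_[p,np.ones(len(p))]@R
    z=np.broadcast_to(z,len(p))
    return C+r*((z-C[2])/r[:,2])[:,None]
def proj(d,K,X):
    return cv2.projectPoints(np.array(X,float).reshape(-1,1,3),cv2.Rodrigues(np.array(d["R"],float))[0],np.array(d["t"],float),K,np.array(d["dist_coeffs"],float))[0].reshape(-1,2)
E
python3 - <<'E'
from h import *
for n in("side","top"):
    d,im,K=cam(n); cv2.imwrite(f"pics/{n}0.png",im); print(n,K[0,0],-np.array(d["R"]).T@np.array(d["t"]),np.array(d["R"])[2])
    cv2.imwrite(f"pics/{n}0.png",cv2.resize(im,None,fx=1.5,fy=1.5,interpolation=2))
print(ctrl.get_obs(),ctrl.finger_overhang)
E
```

```text
side 355.6492729902365 [0.53786031 0.69026155 0.52294207] [ 0.12939671 -0.84830809 -0.513449  ]
top 370.83555358362406 [ 0.63097852 -0.01293197  0.8438144 ] [ 0.02060838 -0.01937411 -0.99959989]
{'t': 0.1, 'q': array([ 1.04801424e+00,  5.33127600e-02,  1.61417105e+00,  9.63381283e-06,
        1.47598368e+00, -1.19012211e-01]), 'dq': array([ 0.00069765, -0.00168827, -0.0022522 ,  0.00046075,  0.00104415,
       -0.00041034]), 'effort': array([-5.12483475e-04, -3.94901955e+01, -3.71366501e+01, -1.19986848e-04,
        3.82849452e-03, -2.67474388e-05]), 'tool_pos': array([0.24534356, 0.57436436, 0.30276365]), 'tool_rot': array([-6.29821439e-01, -3.07719826e+00,  2.78936765e-03]), 'contact_force': array([ 0.34823375, -0.05975444,  0.85669813]), 'wrist_torque': array([-0.01741134,  0.00973494, -0.03844566]), 'grip_force': 0.0, 'opening': 0.08514333227039514} 0.0726
```

View pics/top0.png

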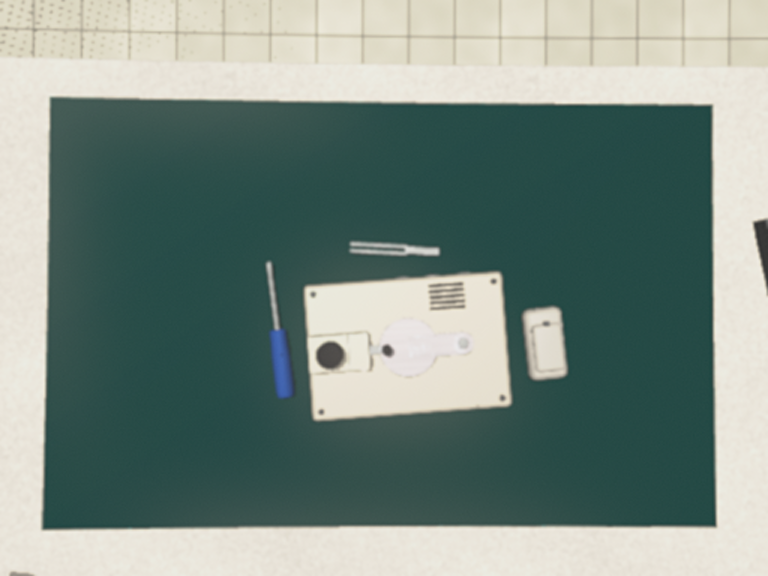

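View pics/side0.png

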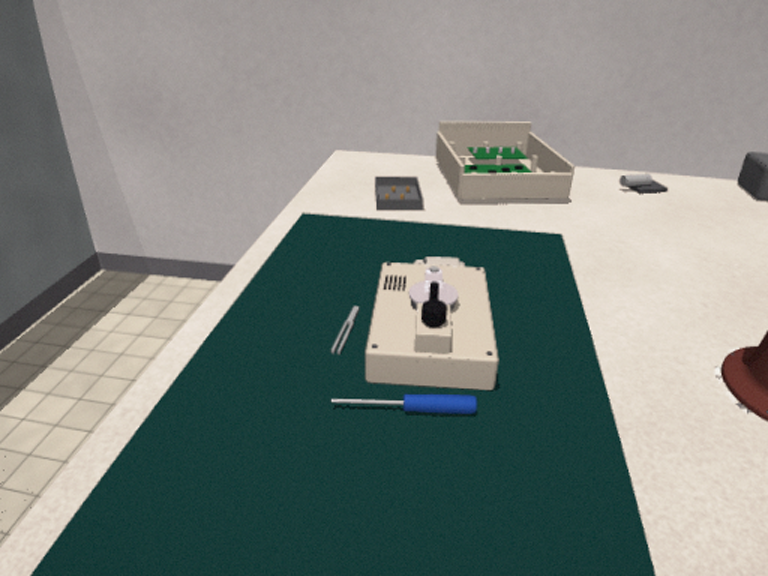

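The top view shows the box (1.5x pixels) with corners (305,287), (500,272), (511,404) and (314,420). The pin is at (463,343), the stud top at (387,351) and the knob at (330,355). The cover is closed. The side view agrees.

```bash
python3 - <<'E'
from h import *
from scipy.optimize import least_squares
d,im,K=cam("top"); s,im2,K2=cam("side")
f=lambda L:(np.array(L,float)+.5)/1.5-.5
px=f([(305,287),(500,272),(511,404),(314,420),(463,343),(330,355),(387,351)])
M=np.array([[.095,.14,.06],[.095,-.14,.06],[-.095,-.14,.06],[-.095,.14,.06],[0,-.075,.086],[0,.105,.121],[0,.03,.1145]])
def W(p,M=M):
    c,n=np.cos(p[2]),np.sin(p[2]); return np.c_[p[0]+c*M[:,0]-n*M[:,1],p[1]+n*M[:,0]+c*M[:,1],M[:,2]+.003]
def wrapped(p): return (proj(d,K,W(p))-px).ravel()
r=least_squares(wrapped,[.6,0,0]); p=r.x; print("pose",p,r.fun.reshape(-1,2).round(1))
print("side pred*1.5",((proj(s,K2,W(p))+.5)*1.5-.5).round())
for n,i in(("pin",4),("knob",5),("stud",6)): print(n,W(p)[i].round(4), back(d,K,[px[i]],W(p)[i,2]).round(4))
print("port",W(p,np.array([[0,0,.07]])))
E
```

```text
pose [ 0.57356163 -0.05343101  0.08203912] [[-1.3 -1. ]
 [ 1.1 -0.9]
 [ 1.1  1.1]
 [-0.8  1.1]
 [ 0.6 -0.2]
 [-0.6  0.3]
 [ 0.  -0.4]]
side pred*1.5 [[366. 350.]
 [382. 260.]
 [484. 265.]
 [500. 358.]
 [434. 267.]
 [435. 305.]
 [435. 282.]]
pin [ 0.5797 -0.1282  0.089 ] [[ 0.5793 -0.127   0.089 ]]
knob [0.565  0.0512 0.124 ] [[0.5655 0.05   0.124 ]]
stud [ 0.5711 -0.0235  0.1175] [[ 0.5704 -0.0235  0.1175]]
port [[ 0.57356163 -0.05343101  0.073     ]]
```

```bash
cat >> h.py <<'E'
U=np.array([.57356,-.05343]);TH=.082
def rem(bx,by,z,yaw=0.):
    "remaining move in tool axes to box-frame x,y (m), world z; yaw = tool y relative to box x"
    o=ctrl.get_obs();R=cv2.Rodrigues(np.array(o["tool_rot"]))[0]
    c,s=np.cos(TH),np.sin(TH);T=np.r_[U+[c*bx-s*by,s*bx+c*by],z]
    e=T-o["tool_pos"];a=np.arctan2(R[1,1],R[0,1]);tn=-((TH+yaw-a+np.pi)%(2*np.pi)-np.pi)
    print("t",round(o["t"],2),"shift",(R.T@e).round(4),"turn",tn.round(3),"F",o["contact_force"].round(1),"open",round(o["opening"],4),"q6",o["q"][5].round(2),"boxpos",((lambda v:(c*v[0]+s*v[1],-s*v[0]+c*v[1]))(o["tool_pos"][:2]-U)),"z",o["tool_pos"][2])
E
```

drive_tool(rows=[[[0,0,0],0.136],[[0,0,0],0.136],[[0,0,0],0.136],[[0,0,0],0.136],[[0,0,0],0.136],[[0,0,0],0.136],[[0,0,0],0.136],[[0,0,0],0.136],[[-0.02,0.01,0],0],[[-0.03,0.013,0],0]], jaw=0.5, grip_force=20)

```text
t: 1.2
tool_pos: [0.2721, 0.5268, 0.3035]
tool_rot: [-2.129, -2.31, 0.001]
contact_force: [1.1, -0.7, -0.1]
opening: 0.0428
grip_force: 0.0
```

drive_tool(rows=[[[-0.039,0.017,0],0],[[-0.039,0.017,0],0],[[-0.039,0.017,0],0],[[-0.039,0.017,0],0],[[-0.039,0.017,0],0],[[-0.039,0.017,0],0],[[-0.039,0.017,0],0],[[-0.039,0.017,0],0],[[-0.039,0.017,0],0],[[-0.039,0.017,0],0]])

```text
t: 2.2
tool_pos: [0.4731, 0.1496, 0.3039]
tool_rot: [2.132, 2.307, 0.0]
contact_force: [0.2, 0.3, 0.4]
opening: 0.0423
grip_force: 0.0
```

```bash
python3 -c "
from h import *
rem(0,.03,.21)"
```

```text
t 2.2 shift [-0.1804  0.084   0.0939] turn -0.003 F [0.2 0.3 0.4] open 0.0423 q6 0.08 boxpos (np.float64(-0.08350324908215735), np.float64(0.2106258966548368)) z 0.30386952233311104
```

drive_tool(rows=[[[-0.03,0.014,0.01],0],[[-0.03,0.014,0.01],0],[[-0.03,0.014,0.018],0],[[-0.03,0.014,0.018],0],[[-0.025,0.012,0.018],0],[[-0.015,0.006,0.02],0],[[0,0,0],0],[[0,0,0],0]])

```text
t: 3.0
tool_pos: [0.5587, -0.0023, 0.2094]
tool_rot: [-2.132, -2.306, 0.001]
contact_force: [-0.2, -0.1, 1.0]
opening: 0.0427
grip_force: 0.0
```

```bash
python3 - <<'E'
from h import *
rem(0,.03,.165)
for n in("top","side"):
    d,im,K=cam(n)
    u,v=proj(d,K,[[.571,-.024,.12]])[0].astype(int)
    c=im[max(v-60,0):v+60,max(u-80,0):u+80]; cv2.imwrite(f"pics/{n}1.png",cv2.resize(c,None,fx=4,fy=4,interpolation=2))
E
python3 -c "
import cv2,numpy as np
a=[cv2.imread(f'pics/{n}1.png') for n in('top','side')]
a=[cv2.resize(x,(400,300)) for x in a]
cv2.imwrite('pics/c1.png',np.hstack(a))"
```

```text
t 3.0 shift [-0.0222  0.0107  0.0444] turn -0.004 F [-0.2 -0.1  1. ] open 0.0427 q6 -0.22 boxpos (np.float64(-0.010596087035870304), np.float64(0.05218728643865507)) z 0.20943251856822687
```

View pics/c1.png

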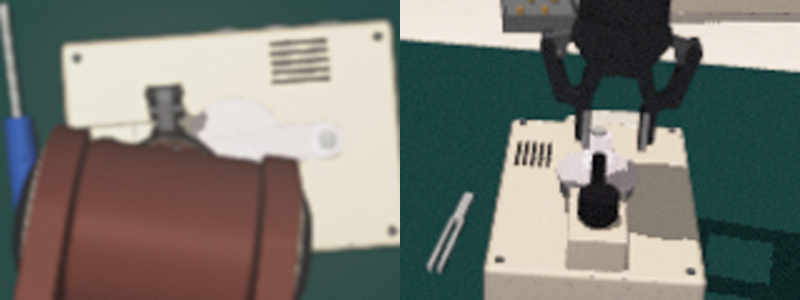

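The fingers hover above and straddle the stud (side crop: stud at 600, fingers at 585 and 645). That matches the 10 mm still to go in box +x. I'll shift over, go down and grip.

drive_tool(rows=[[[-0.011,0.005,0],0],[[-0.011,0.006,0],0],[[0,0,0.015],0],[[0,0,0.015],0],[[0,0,0.014],0],[[0,0,0],0],[[0,0,0],0]])

```text
t: 3.8
tool_pos: [0.5711, -0.0231, 0.1646]
tool_rot: [-2.13, -2.306, 0.002]
contact_force: [0.5, -0.5, -0.5]
opening: 0.0429
grip_force: 0.0
```

```bash
python3 - <<'E'
from h import *
rem(0,.03,.165)
d,im,K=cam("side"); u,v=proj(d,K,[[.571,-.024,.12]])[0].astype(int)
cv2.imwrite("pics/s2.png",cv2.resize(im[v-60:v+60,u-80:u+80],None,fx=4,fy=4,interpolation=2))
E
```

```text
t 3.8 shift [-0.0004 -0.0001 -0.0004] turn -0.003 F [ 0.5 -0.5 -0.5] open 0.0429 q6 -0.25 boxpos (np.float64(5.9515887923023304e-05), np.float64(0.030389608655163842)) z 0.16463292596132134
```

View pics/s2.png

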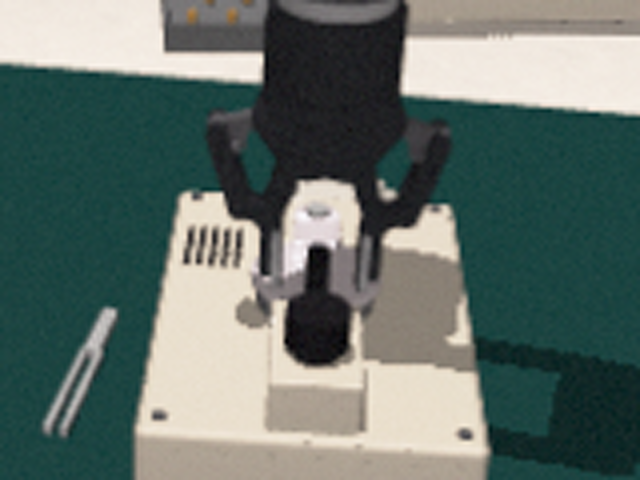

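The stud at (318,260) is centred between the fingers at (270) and (370). I'll close on it.

drive_tool(rows=[[[0,0,0],0],[[0,0,0],0],[[0,0,0],0],[[0,0,0],0],[[0,0,0],0],[[0,0,0],0]], jaw=1, grip_force=20)

```text
t: 4.45
tool_pos: [0.5717, -0.0234, 0.1667]
tool_rot: [-2.132, -2.307, 0.001]
contact_force: [-5.0, 0.0, 6.1]
opening: 0.013
grip_force: 20.6
```

drive_tool(rows=[[[0,-0.001,0],0],[[0,-0.001,0],0],[[0,0,0],0]])

```text
t: 4.75
tool_pos: [0.5706, -0.0235, 0.1668]
tool_rot: [2.13, 2.306, 0.003]
contact_force: [1.4, 0.9, 3.5]
opening: 0.013
grip_force: 20.4
```

drive_tool(rows=[[[0,-0.001,-0.001],0],[[0,-0.001,-0.001],0],[[0,0,0],0],[[0,0,0],0]])

```text
t: 5.15
tool_pos: [0.5696, -0.0236, 0.1671]
tool_rot: [2.129, 2.304, 0.008]
contact_force: [11.5, 1.2, -7.6]
opening: 0.0128
grip_force: 19.8
```

The cover resists at 11 N after about 1 mm, so it is locked. I'll back off, release and go to the knob.

drive_tool(rows=[[[0,0.003,0.001],0],[[0,0,0],0],[[0,0,0],0],[[0,0,0],0],[[0,0,-0.015],0],[[0,0,-0.02],0],[[0,0,-0.02],0],[[0.01,0,0],0],[[0.02,0,0],0],[[0.02,0,0],0]], jaw=0.3)

```text
t: 6.15
tool_pos: [0.5665, 0.0273, 0.2219]
tool_rot: [-2.133, -2.306, -0.0]
contact_force: [-0.3, -1.0, -0.3]
opening: 0.06
grip_force: 0.0
```

drive_tool(rows=[[[0.015,0,0],0],[[0.01,0,0],0],[[0,0,0],0],[[0,0,0],0]])

```text
t: 6.55
tool_pos: [0.5648, 0.0513, 0.2218]
tool_rot: [2.131, 2.308, -0.001]
contact_force: [-0.9, 0.1, -0.6]
opening: 0.0599
grip_force: 0.0
```

```bash
python3 - <<'E'
from h import *
rem(0,.105,.178)
E
```

```text
t 6.55 shift [-0.0001  0.0001  0.0438] turn -0.003 F [-0.9  0.1 -0.6] open 0.0599 q6 -0.12 boxpos (np.float64(-0.00012402307518620363), np.float64(0.1050949777819261)) z 0.22177572526831343
```

drive_tool(rows=[[[0,0,0.02],0],[[0,0,0.015],0],[[0,0,0.009],0],[[0,0,0],0],[[0,0,0],0]])

```text
t: 7.05
tool_pos: [0.5649, 0.0511, 0.1778]
tool_rot: [-2.132, -2.307, 0.0]
contact_force: [-1.0, -0.4, -0.7]
opening: 0.0594
grip_force: 0.0
```

drive_tool(rows=[[[0,0,0],0],[[0,0,0],0],[[0,0,0],0],[[0,0,0],0],[[0,0,0],0]], jaw=1, grip_force=25)

```text
t: 7.55
tool_pos: [0.5656, 0.0512, 0.1791]
tool_rot: [2.131, 2.306, 0.002]
contact_force: [1.4, 0.2, 4.2]
opening: 0.0346
grip_force: 25.6
```

drive_tool(rows=[[[0,0,0],-0.13],[[0,0,0],-0.13],[[0,0,0],-0.13],[[0,0,0],-0.13],[[0,0,0],-0.13]])

```text
t: 8.05
tool_pos: [0.566, 0.0514, 0.1791]
tool_rot: [1.275, 2.868, 0.003]
contact_force: [2.8, 0.4, 3.4]
opening: 0.0343
grip_force: 25.6
```

```bash
python3 -c "
from h import *
rem(0,.105,.178); print(ctrl.get_obs()['wrist_torque'])"
```

```text
t 8.05 shift [ 0.0005 -0.0009  0.0011] turn 0.652 F [2.8 0.4 3.4] open 0.0343 q6 -0.77 boxpos (np.float64(0.0010164841609583341), np.float64(0.10509970657833355)) z 0.1791089290938523
[ 0.16010711 -0.4001976  -0.06482825]
```

drive_tool(rows=[[[0,0,0],-0.13],[[0,0,0],-0.13],[[0,0,0],-0.13],[[0,0,0],-0.13],[[0,0,0],-0.13],[[0,0,0],-0.13],[[0,0,0],0]])

```text
t: 8.75
tool_pos: [0.5657, 0.0519, 0.1788]
tool_rot: [0.098, 3.137, 0.003]
contact_force: [3.1, 3.2, 3.5]
opening: 0.035
grip_force: 24.9
```

```bash
python3 -c "
from h import *
rem(0,.105,.178); print(ctrl.get_obs()['wrist_torque'])"
```

```text
t 8.75 shift [ 0.0007 -0.0007  0.0008] turn 1.426 F [3.1 3.2 3.5] open 0.035 q6 -1.55 boxpos (np.float64(0.0007956651976788846), np.float64(0.10559944016518834)) z 0.17878396195882487
[ 0.59437929 -0.48791114 -0.00360538]
```

drive_tool(rows=[[[0,0,0],-0.1],[[0,0,0],-0.1],[[0,0,0],-0.1]])

```text
t: 9.05
tool_pos: [0.5652, 0.0518, 0.1786]
tool_rot: [-0.372, 3.118, 0.002]
contact_force: [-1.4, 2.1, 3.2]
opening: 0.0348
grip_force: 28.7
```

```bash
python3 -c "
from h import *
rem(0,.105,.178,1.42); print(ctrl.get_obs()['wrist_torque'])"
```

```text
t 9.05 shift [ 0.0004 -0.0005  0.0006] turn 0.307 F [-1.4  2.1  3.2] open 0.0348 q6 -1.85 boxpos (np.float64(0.0003319197384450256), np.float64(0.10557971469389935)) z 0.17859584864811326
[ 0.43809551  0.1073863  -0.60993757]
```

The moment rose to 0.61 N m, so the knob is at its stop and slipping in the grip. I'll release it and return to the stud.

drive_tool(rows=[[[0,0,0],0],[[0,0,0],0],[[0,0,0],0],[[0,0,-0.015],0],[[0,0,-0.02],0],[[0,0,-0.015],0],[[0,0,0],0.14],[[0,0,0],0.14],[[0,0,0],0.14],[[0,0,0],0.14]], jaw=0.35, grip_force=20)

```text
t: 10.05
tool_pos: [0.5651, 0.0512, 0.2291]
tool_rot: [0.513, 3.098, -0.0]
contact_force: [0.1, -0.8, -0.3]
opening: 0.0554
grip_force: 0.0
```

drive_tool(rows=[[[0,0,0],0.14],[[0,0,0],0.14],[[0,0,0],0.14],[[0,0,0],0.14],[[0,0,0],0.14],[[0,0,0],0.14],[[0,0,0],0.14],[[0,0,0],0.14],[[0,0,0],0.04],[[0,0,0],0]], jaw=0.5)

```text
t: 11.05
tool_pos: [0.5651, 0.0512, 0.229]
tool_rot: [2.12, 2.317, 0.001]
contact_force: [0.2, 0.2, -0.1]
opening: 0.0427
grip_force: 0.0
```

drive_tool(rows=[[[-0.015,0,0],0],[[-0.02,0,0],0],[[-0.02,0,0],0],[[-0.02,0,0],0],[[0,0,0],0],[[0,0,0],0]])

```text
t: 11.65
tool_pos: [0.5716, -0.0242, 0.2281]
tool_rot: [2.122, 2.317, 0.0]
contact_force: [-1.0, 0.3, -0.1]
opening: 0.0429
grip_force: 0.0
```

```bash
python3 -c "
from h import *
rem(0,.03,.170)"
```

```text
t 11.65 shift [ 0.0007 -0.0004  0.0581] turn 0.006 F [-1.   0.3 -0.1] open 0.0429 q6 -0.26 boxpos (np.float64(0.000407576079434987), np.float64(0.02934146873258749)) z 0.22813911533451187
```

drive_tool(rows=[[[0.0007,0,0.02],0],[[0,0,0.02],0],[[0,0,0.012],0],[[0,0,0.006],0],[[0,0,0],0]])

```text
t: 12.15
tool_pos: [0.571, -0.0223, 0.1691]
tool_rot: [-2.119, -2.318, 0.001]
contact_force: [0.0, -0.3, -0.1]
opening: 0.0431
grip_force: 0.0
```

drive_tool(rows=[[[0,0,0],0],[[0,0,0],0],[[0,0,0],0],[[0,0,0],0],[[0,0,0],0]], jaw=1)

```text
t: 12.65
tool_pos: [0.5716, -0.0228, 0.171]
tool_rot: [2.12, 2.318, 0.0]
contact_force: [-3.7, -0.3, 6.5]
opening: 0.0132
grip_force: 20.5
```

drive_tool(rows=[[[0,-0.001,0],0],[[0,-0.001,0],0],[[0,-0.002,0],0],[[0,0,0],0]])

```text
t: 13.05
tool_pos: [0.5683, -0.0231, 0.1711]
tool_rot: [2.118, 2.317, 0.003]
contact_force: [1.5, 1.2, 5.0]
opening: 0.0129
grip_force: 20.5
```

The cover moves freely now: 3.3 mm at 1.5 N. I'll swing it along its arc, turning the tool with it.

drive_tool(rows=[[[-0.0005,-0.0105,0],-0.1],[[-0.0005,-0.0105,0],-0.1],[[-0.0005,-0.0105,0],-0.1],[[-0.0005,-0.0105,0],-0.1],[[0,0,0],0]])

```text
t: 13.55
tool_pos: [0.5278, -0.0358, 0.1711]
tool_rot: [1.615, 2.69, 0.0]
contact_force: [2.3, -1.3, 4.7]
opening: 0.0131
grip_force: 20.4
```

drive_tool(rows=[[[-0.0005,-0.0105,0],-0.1],[[-0.0005,-0.0105,0],-0.1],[[-0.0005,-0.0105,0],-0.1],[[-0.0005,-0.0105,0],-0.1],[[-0.0005,-0.0105,0],-0.1],[[0,0,0],0]])

```text
t: 14.15
tool_pos: [0.4903, -0.0713, 0.1712]
tool_rot: [0.899, 3.003, -0.001]
contact_force: [5.9, -2.0, 1.5]
opening: 0.013
grip_force: 20.2
```

```bash
python3 -c "
from h import *
t=.93
rem(-.105*np.sin(t),-.075+.105*np.cos(t),.171,t)"
```

```text
t 14.15 shift [-0.001  -0.0008  0.0002] turn -0.023 F [ 5.9 -2.   1.5] open 0.013 q6 -1.28 boxpos (np.float64(-0.08448111504255248), np.float64(-0.011031352622217999)) z 0.17116573029572074
```

drive_tool(rows=[[[-0.0012,-0.0105,0],-0.1],[[-0.0008,-0.0105,0],-0.1],[[-0.0005,-0.0105,0],-0.1],[[-0.0005,-0.0105,0],-0.1],[[-0.0005,-0.0105,0],-0.1],[[0,0,0],0]])

```text
t: 14.75
tool_pos: [0.4744, -0.1206, 0.1711]
tool_rot: [0.129, 3.133, -0.001]
contact_force: [6.1, -0.3, 3.4]
opening: 0.0134
grip_force: 20.4
```

drive_tool(rows=[[[0,0,0],0],[[0,0,0],0],[[0,0,0],0],[[0,0,-0.02],0],[[0,0,-0.02],0],[[0,0,-0.02],0],[[0,0,-0.015],0],[[0,0,0],0]], jaw=0.4)

```text
t: 15.55
tool_pos: [0.4735, -0.1198, 0.2472]
tool_rot: [0.128, 3.135, -0.002]
contact_force: [0.2, 0.9, -0.4]
opening: 0.0514
grip_force: 0.0
```

```bash
python3 -c "
from h import *
rem(0,0,.23,1.4)"
```

```text
t 15.55 shift [-0.0942  0.0743  0.0175] turn 0.007 F [ 0.2  0.9 -0.4] open 0.0514 q6 -1.89 boxpos (np.float64(-0.10511379832018489), np.float64(-0.057955990220283644)) z 0.24719774981208853
```

```bash
python3 - <<'E'
from h import *
d,im,K=cam("top"); q=proj(d,K,[[.57356,-.05343,.073]])[0]; u,v=q.astype(int); print(q,u-80,v-60)
cv2.imwrite("pics/t3.png",cv2.resize(im[v-60:v+60,u-80:u+80],None,fx=4,fy=4,interpolation=2))
E
```

```text
[271.97691509 230.56469344] 191 170
```

View pics/t3.png

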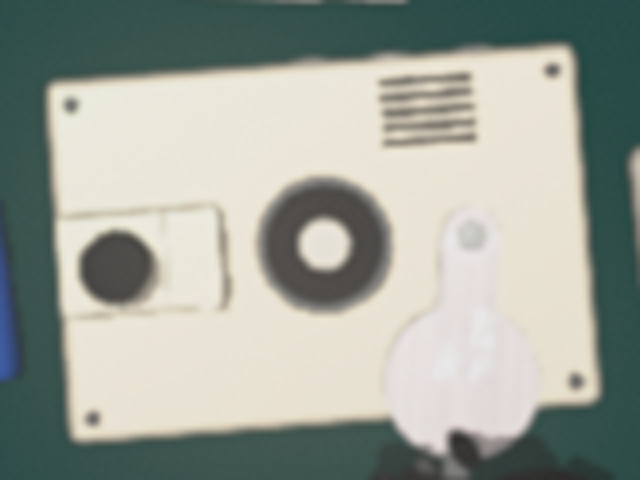

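The cover is well aside and the whole port is clear. The button is at (325,243), against a predicted (325,243). Next I'll close the fingers and move over it.

drive_tool(rows=[[[-0.02,0.016,0],0],[[-0.025,0.02,0],0],[[-0.025,0.02,0],0],[[-0.016,0.012,0],0],[[-0.008,0.006,0],0],[[0,0,0],0],[[0,0,0],0]], jaw=1)

```text
t: 16.3
tool_pos: [0.5716, -0.0537, 0.2439]
tool_rot: [-0.129, -3.137, -0.0]
contact_force: [0.9, 0.4, 1.2]
opening: 0.0001
grip_force: 0.0
```

```bash
python3 -c "
from h import *
rem(0,0,.152,1.4)"
```

```text
t 16.3 shift [-0.0021  0.0004  0.0919] turn 0.007 F [0.9 0.4 1.2] open 0.0001 q6 -1.71 boxpos (np.float64(-0.001975531000148632), np.float64(-6.497345165056392e-05)) z 0.2439005529429541
```

drive_tool(rows=[[[-0.002,0,0.02],0],[[0,0,0.025],0],[[0,0,0.025],0],[[0,0,0.015],0],[[0,0,0.007],0],[[0,0,0],0],[[0,0,0],0]])

```text
t: 17.0
tool_pos: [0.5749, -0.0539, 0.1541]
tool_rot: [0.129, 3.137, -0.001]
contact_force: [-0.1, 0.2, -0.1]
opening: 0.0003
grip_force: 0.0
```

drive_tool(rows=[[[0,0,0.003],0],[[0,0,0.003],0],[[0,0,0.002],0],[[0,0,0],0]])

```text
t: 17.4
tool_pos: [0.5746, -0.0536, 0.1451]
tool_rot: [0.128, 3.138, -0.0]
contact_force: [-0.1, -0.2, 1.3]
opening: -0.0001
grip_force: 0.7
```

Contact is at about z = 0.1455, as expected. Pressing in small steps.

drive_tool(rows=[[[0,0,0.002],0],[[0,0,0.002],0],[[0,0,0.001],0],[[0,0,0],0]])

```text
t: 17.8
tool_pos: [0.5747, -0.0536, 0.1403]
tool_rot: [0.128, 3.138, -0.0]
contact_force: [-1.0, 0.5, 4.0]
opening: -0.0005
grip_force: 2.1
```

drive_tool(rows=[[[0,0,0.001],0],[[0,0,0.001],0],[[0,0,0],0],[[0,0,0],0]])

```text
t: 18.2
tool_pos: [0.5747, -0.0537, 0.1395]
tool_rot: [0.128, 3.139, -0.0]
contact_force: [-4.4, 0.7, 10.9]
opening: -0.0002
grip_force: 5.4
```

10.9 N with the travel stalled after 6 mm, so the button is fully down. Lifting off.

drive_tool(rows=[[[0,0,-0.01],0],[[0,0,-0.03],0],[[0,0,-0.04],0],[[0,0,-0.04],0],[[0.025,-0.02,0],0],[[0.03,-0.025,0],0],[[0.03,-0.025,0],0],[[0.03,-0.03,0],0],[[0,0,0],0],[[0,0,0],0]])

```text
t: 19.2
tool_pos: [0.4509, -0.1442, 0.2574]
tool_rot: [-0.131, -3.139, -0.001]
contact_force: [0.2, -0.9, -1.0]
opening: 0.0001
grip_force: 0.0
```

```bash
python3 - <<'E'
from h import *
d,im,K=cam("top"); u,v=271,230
cv2.imwrite("pics/t4.png",cv2.resize(im[v-70:v+70,u-90:u+90],None,fx=4,fy=4,interpolation=2)); print(ctrl.get_obs()["tool_pos"],ctrl.get_obs()["contact_force"])
E
```

```text
[ 0.45152387 -0.14378833  0.25765015] [-0.08072674 -0.18811961 -0.23005685]
```

View pics/t4.png

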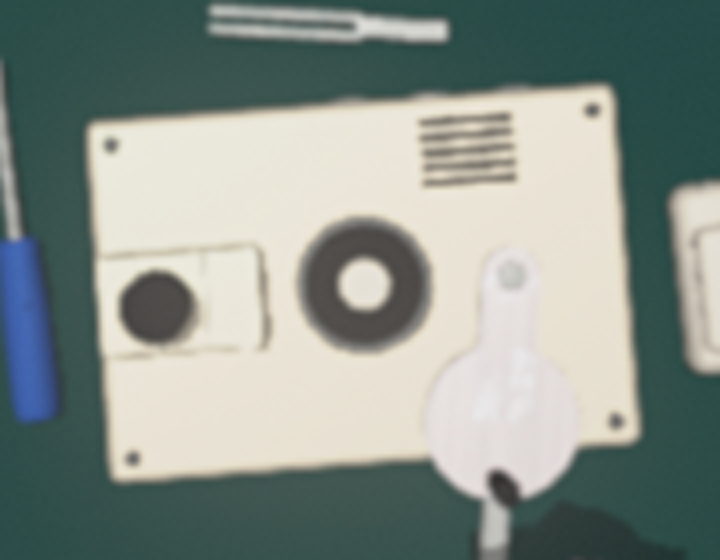

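The cover is still aside with its stud at (503,487), the port and button at (365,285) are clear, the bystanders have not moved and the gripper touches nothing. Handing in.

```bash
python3 -c "
from station import ctrl
print(ctrl.finish_job())"
```

```text
the job is handed in; nothing more can be done
None
```

The cover was locked, so I turned the knob anticlockwise to its stop, swung the cover about 1.4 rad aside, pressed the button fully down, let it go, and handed the job in at about 19 s.

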